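Put the washed food chopper back together

TASK

Put the washed food chopper back together: set the blade on its drive in the bowl and turn it until its flats find the drive's and it drops fully home; then put the lid on and turn it clockwise until its tongue is fully home in the latch at the bowl's handle. Leave the garlic and the salt shaker where they stand.

Things in the scene. Friction and masses are not known exactly. Their poses are not given: they have to be found in the camera images.
- chopper: Small food chopper, fixed: white motor base (diameter 146, 70 high) carrying a clear bowl (rim 165 above the worktop, outer diameter 132, inner 124; inner floor at 74). Origin: centre of its underside, on the bowl's axis; z up, +y toward the bowl's grey handle and latch. Turn directions below are as seen from above.
- bowl_rim (a point): Centre of the bowl's mouth, on its axis at rim height (165 above the chopper's origin); axes as the chopper's.
- drive (a point): Top of the drive in the bowl's middle, on its axis, 134 above the chopper's origin: steel tang 14.5 wide, 7.4 thick, 13 tall with two flats, on a round column of diameter 16. Axes as the chopper's: they do NOT show how the tang stands. It may stand at any angle and must be felt for (or seen); half a turn makes it the same again. A brake of 0.1 N m holds it; its polished steel has little friction.
- latch (a point): Middle of the slot in the latch housing on the handle, 78 from the bowl's axis along the chopper's +y, 167.5 above its origin; axes as the chopper's. Housing 24 wide along x, 65 to 95 from the axis, slot floor at height 163, roof 173 to 179. Open toward the axis and at its -x end; a stop closes the +x end. The tongue enters from -x as the lid turns clockwise and stops with its middle at x = 0.
- catch (a point): Middle of the small catch for the lid's lug, opposite the latch: 74 from the axis along the chopper's -y, 167.5 above its origin, 18 wide along x, roof up to height 178, open at its +x end; axes as the chopper's.
- blade_hub (a point): The blade, loose, about 90 g: black upright hub 78 tall, diameter 27 (29 over its ribs; foot 34), two swept steel blades low on it (10 to 30 above the underside) reaching about 50 from the axis. This point: on the hub's axis, 62 above the underside, a good height to grip (solid from 56 up). z up the axis. Home, it stands 142 above the chopper's origin.
- blade_flats (a point): Inside the hub, on its axis, 42 above the underside; axes as blade_hub. A bore of diameter 19 with a flared mouth leads up to here; the 14 above have two flats, 10.6 apart, parallel to x: they take the tang, its width along x, within about 12 degrees either way. Unmatched, the hub stops on the tang with this point 134 above the chopper's origin; matched, it drops 12 and rests on the bowl's floor boss.
- lid_grip (a point): The lid, loose, about 140 g: grey disc of diameter 134 (8 to 12 above the underside), below it a spigot (8 deep, diameter 116, its lower half 111) for the bowl's mouth, on top an upright pinch grip 16 thick (along x), 66 long (along y), 12 to 45 above the underside. This point: on the axis, 34 above the underside; z up. On the rim it stands 191 above the chopper's origin; an unseated blade holds it up.
- lid_tongue (a point): Middle of the lid's tongue, at its +y edge, 78 from the axis, 10.5 above the underside; axes as the lid's. 16 wide, 5 thick, 60 to 86 from the axis; a small lug (12 wide, out to 76) is opposite. Locked, the lid's axes agree with the chopper's; to drop past latch and catch it must be lowered turned 25 to 45 degrees counter-clockwise of that.
- board: Wooden chopping board, 250 x 360 (x, y), fixed; origin at the centre of its underside, 22 thick. Blade and lid stand on it, right way up, side by side along its y in either order.
- garlic_a: Smaller garlic bulb, 50 across, behind the work; origin under its centre. Leave it.
- garlic_b: Larger garlic bulb, 60 across, behind the work; origin under its centre. Leave it.
- mill: Salt shaker, diameter 44, 90 tall; origin under its centre. Leave it.
Not all that is in view belongs to the job. Of the things that look like the part that bears lid_grip, the larger one is meant.

How it is judged (in metres and radians):
On the way:
1. the blade stands fully home on its drive (z of blade_hub in the frame of chopper between 0.138 and 0.1445 m and horizontal distance between blade_hub and bowl_rim below 0.006 m and angle between blade_hub's own z axis and vertical below 0.08 rad), for 0.2 s.
At the end, for the whole second after the job is handed in: Blade home on its drive (hub point within 2.5 mm of its home height, within 6 mm of the bowl's axis, upright); lid level on the rim (within 3 mm of its height, 6 mm of the axis), turned until its tongue's middle is within 6 mm of the stop position in the latch; both at rest, released (all of step 1 and z of lid_grip in the frame of chopper between 0.187 and 0.194 m and horizontal distance between lid_grip and bowl_rim below 0.006 m and angle between lid_grip's own z axis and vertical below 0.05 rad and x of lid_tongue in the frame of chopper between -0.006 and 0.006 m and y of lid_tongue in the frame of chopper above 0.07 m and linear speed of each of blade, lid below 0.02 m/s); the robot touches nothing.
It fails at once if the smaller garlic bulb is moved more than 4 cm (distance of garlic_a from where it was at the start of the episode above 0.04 m).
It fails at once if the larger garlic bulb is moved more than 4 cm (distance of garlic_b from where it was at the start of the episode above 0.04 m).
It fails at once if the salt shaker is moved more than 4 cm (distance of mill from where it was at the start of the episode above 0.04 m).
It also fails if it takes over 72 s, if anything falls off the work surface, if the arm or the gripper's body presses on something with over 40 N, if the wrist force passes 120 N, or if a joint passes its speed limit or range.

ROBOT

A 6-joint arm with a two-finger parallel gripper is mounted at the origin on a cart in front of the work surface, level with it; the furniture and walls round the work are solid. World frame = base frame: x ahead of the robot, y to its left, z up, the work surface at z = 0. Lengths are in mm, angles in rad, forces in N, time in s.
With the tool pointing down it reaches from about 350 to 975 mm from the base axis. Payload 7.1 kg.
Tool frame: the origin (TCP) lies at the very end of the fingers, on their centre line; the grasp point (between the pads) lies 19 mm behind it; z points along the fingers, y is the line along which they close (so a half turn about z gives the same grasp; the last joint's range is limited). The gripper opens to 88 mm and grips with 3 to 60 N. Pads are 20 mm wide; open, the fingers measure 115 mm over their backs; the gripper's body (75 mm by 178 mm) begins 61 mm behind the grasp point.
Start: joints at [1.318, 0.423, 1.63, -0, 1.089, -0.019], TCP at [144.766, 607.986, 222.675] pointing down, gripper open.
Joint ranges: [-3, 3], [-0.9, 2.11], [0.09, 2.58], [-1.31, 4.45], [0.11, 2.69], [-2.54, 2.54]. Speed limits (rad/s): [2.39, 2.39, 3.01, 3.14, 3.14, 3.14].

INTERFACE

Orientations are given as a rotation vector (axis times angle).
In Python, from workcell import * gives the robot as it stands.
- The arm moves only by the tool step_arm, never from a script. Its argument "deltas" is a list of rows, each a list of 3 entries, a list of its own where there are three numbers: the shift along the tool's x, y, z in units of 300 mm (1.0 is 300 mm), then the turn, a rotation vector about the tool's x, y, z in units of 1.5 rad (1.0 is 1.5 rad), then the gripper command: -1 is shut, 1 is fully open, values between are in proportion. In form: [[[dx, dy, dz], [rx, ry, rz], gripper], ...]. A call has 1 to 20 rows; each row is the pose to reach, as a shift and turn from the pose commanded when the call began, along the tool's axes at that moment; what a row does not reach only later rows make up. A row lasts 1/12 s, in which the tool goes at most 41.7 mm and 7.16 degrees, less where a joint would pass 70% of its speed; a pose out of reach is approached as far as the arm can. A call with a number of a shift or a turn outside -1 to 1 is refused whole. A call with a gripper value outside its range is refused whole. The fingers move at their own pace and stop on an object; the grip force is fixed at half the most. Time passes only in rows, so rows that repeat a pose let the fingers close. It gives the time, the measured TCP pose, the force, the opening and the grip force at its end, in the units of the state.
- get_obs(): the state, without advancing time (a new reading comes with each control period).
- get_image(name): name is "side" or "top"; returns a dict with "pixels" (480x640x3 uint8, red, green, blue), "fx", "fy", "cx", "cy" (pixels), "T" (4x4, takes a point from camera to world coordinates). Camera axes: x right, y down, z forward; pixel columns grow to the right and rows downward; lengths in mm; the calibration is good to about 2 mm. A picture is of the moment at which its call begins. There is no depth.
- close_job(): hands the job in; it is judged then, once.
The state is a dict: "t": time; "qpos": joint angles; "qvel": joint speeds; "joint_torque": joint torques, N m; "ee_pos": TCP position; "orientation": TCP orientation; "ft_force": force on the tool from outside, world axes, zero at the start; "moment": the same for the moment, N m; "width": finger opening in mm; "grasp_force": force on a finger pad.
Only numpy, scipy, OpenCV 4.12 (cv2) and the standard library are available. Lean on these libraries where they do the work, as an engineer would, in place of code of your own. Each camera call takes 0.05 s, during which the arm holds its last target. There are 200 camera calls.

## Working session

There is one attempt and no reset: what is moved stays moved. The work goes in short steps, Python scripts to look and compute and a tool call to move; the robot and the scene stay as the last step left them, time stands still between calls to the robot, and variables do not carry over. Pictures are saved under pics/ and viewed, at most 10 in all, crops included, and the job is handed in when it is done.

Besides the shell and the picture viewer there is one more tool, called after ">>>" by a JSON object that holds its "op" and its "data", one argument or row to a line. step_arm: Moves the arm, as the interface text tells. Its arguments: {"type":"object","properties":{"deltas":{"type":"array","items":{"type":"array"}}},"required":["deltas"]}

```bash
ls && mkdir -p pics && python3 - <<'E'
from workcell import *
import cv2, numpy as np
o=get_obs(); print({k:np.round(v,3) for k,v in o.items()})
for n in("side","top"):
    i=get_image(n); cv2.imwrite(f"pics/{n}0.png",i["pixels"][:,:,::-1]); print(n,i["fx"],i["fy"],i["cx"],i["cy"],np.round(i["T"],3).tolist())
E
```

```text
pics
{'t': np.float64(0.0), 'qpos': array([ 1.318,  0.424,  1.631, -0.   ,  1.089, -0.019]), 'qvel': array([ 0.001, -0.   , -0.   , -0.   ,  0.   , -0.001]), 'joint_torque': array([ 2.0000e-03, -5.4464e+01, -2.7367e+01,  6.4000e-02,  2.3000e-02,
       -0.0000e+00]), 'ee_pos': array([144.644, 607.465, 221.939]), 'orientation': array([-3.66e-01, -3.12e+00,  2.00e-03]), 'ft_force': array([-0.505, -0.072,  0.362]), 'moment': array([0.039, 0.009, 0.004]), 'grasp_force': np.float64(0.0), 'width': np.float64(87.699)}
side 462.65292678865274 462.65292678865274 327.4995500311624 243.71432000441143 [[-0.948, -0.209, 0.239, 301.86], [-0.317, 0.632, -0.707, 715.355], [-0.003, -0.746, -0.666, 833.874], [0.0, 0.0, 0.0, 1.0]]
top 498.1374644998793 498.1374644998793 319.36761852293813 239.19288267407117 [[0.006, -0.993, 0.116, 444.501], [-1.0, -0.009, -0.025, -18.97], [0.026, -0.116, -0.993, 1024.101], [0.0, 0.0, 0.0, 1.0]]
```

View pics/top0.png

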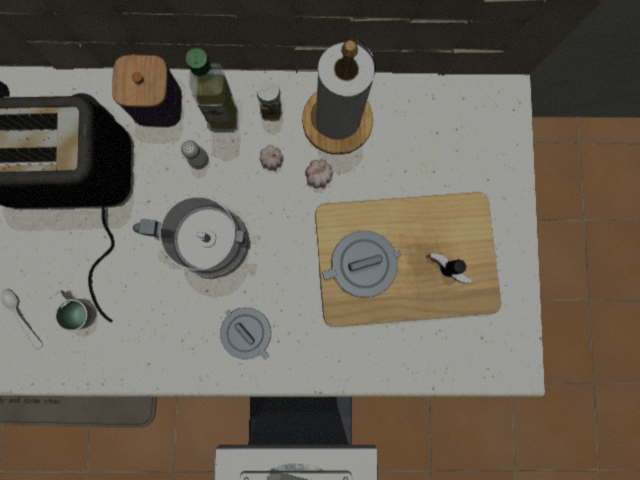

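View pics/side0.png

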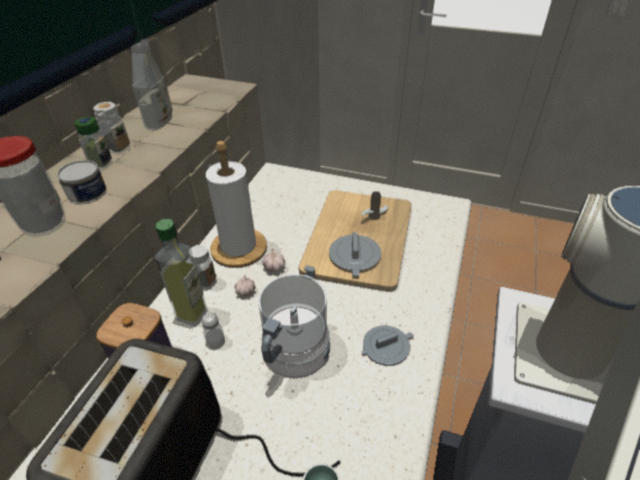

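Candidates for the lid in the top view are the grey disc on the board at (365,263) and the grey disc on the worktop at (245,333). The board one is larger and stands beside the blade at (453,268), so I choose it. The bowl is at (205,238), its handle and latch at (147,228) and its catch at (240,236). I'll check the choice in a close crop.

```bash
python3 - <<'E'
import cv2, numpy as np
t=cv2.imread("pics/top0.png");s=cv2.imread("pics/side0.png")
def c(im,x,y,w,h,W,H): return cv2.resize(im[y:y+h,x:x+w],(W,H),interpolation=cv2.INTER_CUBIC)
a=np.hstack([c(t,315,225,100,75,400,300),c(t,415,240,80,60,400,300)])
b=np.hstack([c(t,125,190,130,97,400,300),c(s,250,265,100,75,400,300)])
cv2.imwrite("pics/crop0.png",np.vstack([a,b]))
E
```

```text
(no output)
```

View pics/crop0.png

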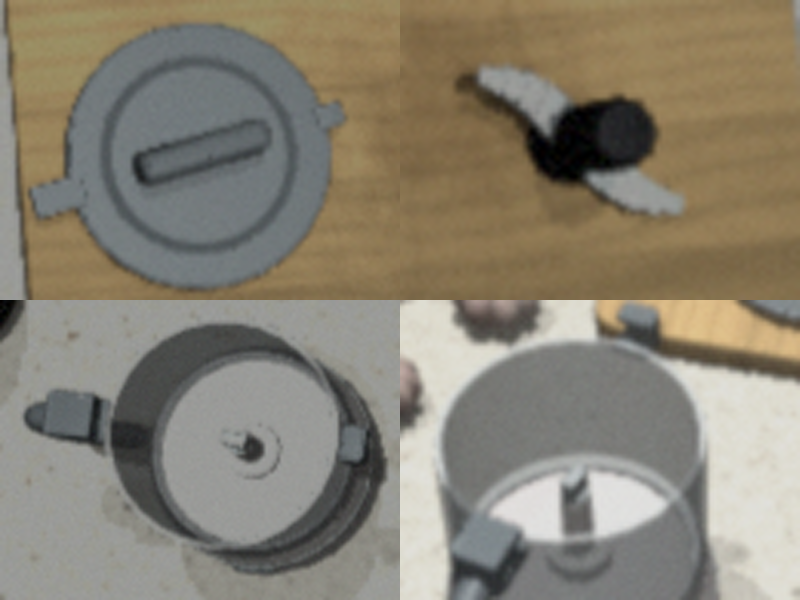

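The crops confirm the choice. The board lid has its tongue at about (329,274) and lug at about (397,254). The hub top is at about (460,267), with blades running from (431,257) to (470,282), and the tang top is near (202,236).

```bash
cat > h.py <<'E'
import cv2, numpy as np
from workcell import *
def cast(i,u,v,z):
    d=i["T"][:3,:3]@np.array([(u-i["cx"])/i["fx"],(v-i["cy"])/i["fy"],1.]);o=i["T"][:3,3]
    return o+d*(z-o[2])/d[2]
def proj(i,p):
    c=np.linalg.inv(i["T"])@np.append(p,1.); return c[:2]/c[2]*[i["fx"],i["fy"]]+[i["cx"],i["cy"]]
def tri(i,a,j,b):
    A=[];B=[]
    for im,(u,v) in((i,a),(j,b)):
        d=im["T"][:3,:3]@np.array([(u-im["cx"])/im["fx"],(v-im["cy"])/im["fy"],1.]);d/=np.linalg.norm(d)
        P=np.eye(3)-np.outer(d,d);A.append(P);B.append(P@im["T"][:3,3])
    return np.linalg.lstsq(np.vstack(A),np.hstack(B),rcond=None)[0]
def blobs(m,amin=8):
    n,l,s,c=cv2.connectedComponentsWithStats(m.astype(np.uint8),connectivity=8)
    return [(k,s[k].tolist(),c[k].round(1)) for k in range(1,n) if s[k,4]>=amin],l
E
python3 - <<'E'
from h import *
i=get_image("top"); im=i["pixels"]; hsv=cv2.cvtColor(im,cv2.COLOR_RGB2HSV).astype(int)
roi=np.zeros(im.shape[:2],bool); roi[205:310,322:490]=1
m=roi&(hsv[...,1]<70)&(hsv[...,2]>50)
b,l=blobs(m,15)
for x in b: print(x)
k=max(b,key=lambda x:x[1][4])[0]; L=(l==k).astype(np.uint8)
D=cv2.morphologyEx(L,cv2.MORPH_CLOSE,np.ones((9,9)));D=cv2.morphologyEx(D,cv2.MORPH_OPEN,cv2.getStructuringElement(cv2.MORPH_ELLIPSE,(25,25)))
ct=max(cv2.findContours(D,0,1)[0],key=len)[:,0]
P=np.array([cast(i,u,v,33)[:2] for u,v in ct])
A=np.c_[2*P,np.ones(len(P))];s=np.linalg.lstsq(A,(P**2).sum(1),rcond=None)[0];print("disc",s[:2],"d",2*np.sqrt(s[2]+s[:2]@s[:2]))
r=cv2.morphologyEx(L&(1-cv2.dilate(D,np.ones((3,3)))),cv2.MORPH_OPEN,np.ones((2,2)))
for x in blobs(r)[0]: p=cast(i,*x[2],33)[:2]; print("tab",x[2],p,np.degrees(np.arctan2(*(p-s[:2])[::-1])),np.linalg.norm(p-s[:2]))
# hub
h=np.zeros_like(roi);h[255:290,435:475]=1
print("img dark",blobs(h&(im.max(2)<60),15)[0])
# gray-level dump around hub top and tang
print(im[258:278:1,440:470].max(2))
cv2.imwrite("pics/tang.png",cv2.resize(np.hstack([im[222:252,186:226,::-1],get_image("side")["pixels"][298:328,274:314,::-1]]),(800,300),interpolation=cv2.INTER_CUBIC))
E
```

```text
(2, [322, 231, 79, 67, 3632], array([363.4, 263.7]))
(3, [430, 253, 20, 15, 152], array([439.8, 258.5]))
(7, [452, 273, 20, 10, 132], array([461.6, 277.8]))
disc [ 513.09165089 -133.82825181] d 132.35381964367275
tab [399.8 253.2] [ 533.8682373  -205.94111906] -73.92767107499688 75.04620021476913
tab [327.2 275.2] [488.80913846 -60.37770293] 108.29371772920473 77.36034863648678
img dark [(1, [435, 260, 31, 17, 310], array([452.2, 267.5]))]
[[153 155 152 153 144 153 144 131 128 133 133 137 136 143 149 148 148 131
  132 133 148 152 153 154 154 153 150 151 153 150]
 [154 152 155 150 154 156 154 145 122 123 127 128 126 125 125 128 122  94
   77  79 120 129 134 142 149 151 150 151 146 146]
 [150 154 150 143 153 154 151 140 113 103 106 104  87  69  56  46  40  29
   33  30  52  61  78 112 142 149 149 150 147 145]
 [142 152 145 151 154 151 145 114  73  60  42  38  27  18  14  17  25  30
   35  33  37  38  40  75 130 145 153 153 150 151]
 [107 139 145 151 152 135 123  74  34  21   1   9   7  14   8  16  37  38
   38  37  37  33  35  46  89 128 150 154 153 154]
 [ 66 116 146 151 137  99  79  
[... 1144 characters left out ...]
  5  11   4  11  11   1
   17  24  30  36  65 110 140 144 147 146 149 146]
 [129 115  48  10   2   3  12   5   6  15   7   6  18  24  26  25  27  35
   51  60  77  93 110 138 146 143 149 148 148 146]
 [134 125  79  46  24   6   9   7   1   8   6  31  62  89  86  78  89  92
  107 116 131 145 143 149 144 147 147 143 145 146]
 [132 130 112  87  64  35  22  20  16  18  17  40  89 138 138 130 139 139
  148 150 152 156 153 146 146 146 143 140 137 141]
 [129 127 116 111 106  74  68  56  52  44  51  45  73 125 142 145 143 144
  152 156 156 155 152 153 149 142 145 139 134 143]
 [131 130 117 115 113 115 112 101  95  94  97  86  86  78 115 129 143 146
  154 156 155 156 156 154 154 154 148 142 129 142]]
```

View pics/tang.png

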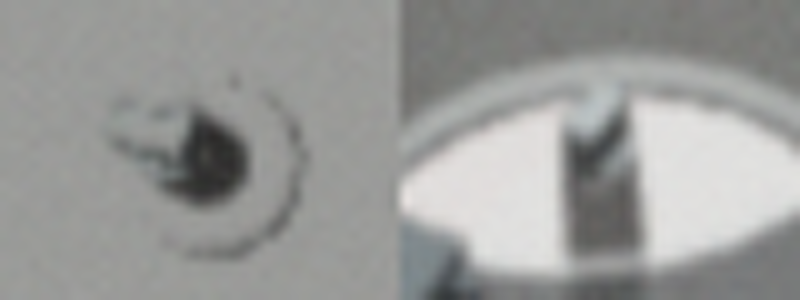

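The top crop shows the tang and column near pixel (202,236), but too coarsely to read its angle. I'll measure the latch and catch to get the bowl's axis.

```bash
python3 - <<'E'
from h import *
T=[get_image("top") for _ in range(6)]; S=[get_image("side") for _ in range(6)]
t,s=T[0],S[0]
ta=np.mean([x["pixels"] for x in T],0);sa=np.mean([x["pixels"] for x in S],0)
np.savez("avg.npz",t=ta,s=sa)
# latch+catch: bluish-grey : b-r
for nm,im,(x0,x1,y0,y1) in(("top",ta,(130,260,205,255)),("side",sa,(255,345,255,365))):
    d=np.zeros(im.shape[:2],bool);d[y0:y1,x0:x1]=1
    m=d&(im[...,2]-im[...,0]>7)
    for x in blobs(m,20)[0]: print(nm,x)
hub=cast(t,459.5,266.3,100);print("hub",hub)
# hub in side view
d=np.zeros((480,640),bool);d[185:225,360:395]=1
for x in blobs(d&(sa.max(2)<70),15)[0]: print("hub side",x)
print("proj hub top/bottom in side",proj(s,hub),proj(s,hub-[0,0,78]))
def st(a):
    a=(a-a.min())/(a.max()-a.min())*255
    return cv2.resize(a.astype(np.uint8),(400,400),interpolation=cv2.INTER_LANCZOS4)[:,:,::-1]
cv2.imwrite("pics/tang2.png",np.hstack([st(ta[226:251,190:215]),st(sa[300:325,282:307])]))
E
```

```text
top (1, [134, 220, 21, 14, 223], array([145.4, 226.7]))
top (2, [157, 223, 3, 13, 21], array([157.8, 228.8]))
top (3, [235, 231, 9, 11, 80], array([239.2, 236.1]))
side (1, [331, 255, 14, 12, 117], array([338.8, 259.3]))
side (2, [306, 267, 7, 4, 20], array([309.2, 268.6]))
side (6, [263, 318, 19, 15, 164], array([270.9, 325.1]))
side (7, [262, 334, 10, 17, 102], array([266.2, 341.5]))
hub [ 504.13550764 -305.15801184  100.        ]
hub side (1, [370, 193, 10, 26, 189], array([375.1, 205.5]))
proj hub top/bottom in side [376.82089394 192.2884735 ] [374.94817705 214.87576299]
```

View pics/tang2.png

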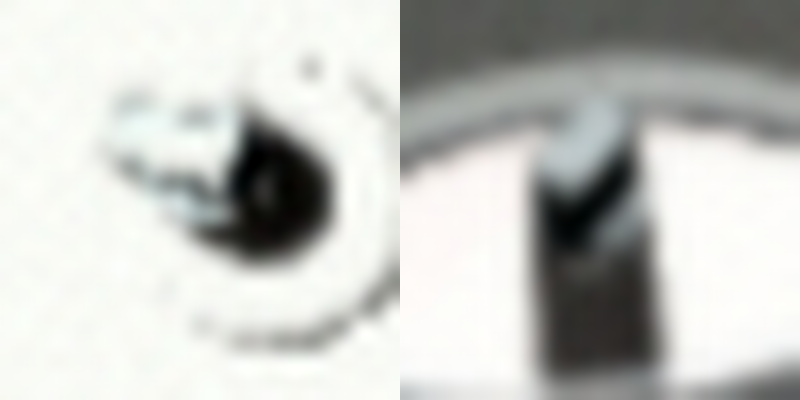

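The contrast-stretched crop shows the tang's top face in the side view at about (293.6,308.8), running lower-left to upper-right. In the top view it is at about (201,235).

```bash
python3 - <<'E'
from h import *
t=get_image("top");s=get_image("side")
L=cast(t,145.4,226.7,179);  # includes handle bits
Lb=cast(t,147.5,226.5,179);C=cast(t,239.2,236.1,178)
print("latch",L,Lb,"catch",C,np.linalg.norm(Lb-C),"heading",np.degrees(np.arctan2(Lb[1]-C[1],Lb[0]-C[0])))
Cs=cast(s,338.8,259.3,178);Ls=cast(s,270.9,325.1,179);print("side latch",Ls,"catch",Cs,np.degrees(np.arctan2(Ls[1]-Cs[1],Ls[0]-Cs[0])))
f=lambda p:(282+(p[0]-400)/16,300+p[1]/16)
g=lambda p:(190+p[0]/16,226+p[1]/16)
print("tang side ctr",cast(s,*f((585,140)),134),"top ctr",cast(t,*g((172,145)),134))
a,b=cast(s,*f((553,172)),134),cast(s,*f((618,107)),134);print("side dir",np.degrees(np.arctan2(*(b-a)[1::-1])),np.linalg.norm(a-b))
a,b=cast(s,*f((580,225)),121),cast(s,*f((640,165)),121);print("side bottom edge dir",np.degrees(np.arctan2(*(b-a)[1::-1])),np.linalg.norm(a-b))
a,b=cast(t,*g((115,165)),127),cast(t,*g((235,210)),127);print("top dir",np.degrees(np.arctan2(*(b-a)[1::-1])),np.linalg.norm(a-b))
# bowl floor white circle boss: base of column top view
print("boss/col base",cast(t,*g((265,190)),84))
# hub axis via triangulating hub top and low hub
print("hub tri",tri(t,(459.5,266.3),s,(375.3,193.5+1.5)))
# blade tips
for p in((431,256),(471,282)): print("tip",cast(t,*p,42))
# rim ellipse: inner floor white disc fit z=74 in top
im=np.load("avg.npz")["t"];m=np.zeros((480,640),np.uint8);m[200:275,160:245]=(im[200:275,160:245].min(2)>140)
ct=max(cv2.findContours(m,0,1)[0],key=len)[:,0]
e=cv2.fitEllipse(cv2.convexHull(ct));print("white",e,cast(t,*e[0],75))
E
```

```text
latch [562.37774031 254.96000115 179.        ] [562.75399602 251.44115443 179.        ] catch [547.84072833  96.06163122 178.        ] 156.09677058345423 heading 84.5175665469097
side latch [563.10533675 257.5916138  179.        ] catch [499.64855337  57.25997014 178.        ] 72.42395079661004
tang side ctr [555.07633072 175.07869733 134.        ] top ctr [554.47219144 170.64865227 134.        ]
side dir -107.16113947317623 12.71603738773361
side bottom edge dir -107.46501393877668 11.829266534400611
top dir -110.12153165737017 14.497151576975083
boss/col base [555.39217143 170.20195172  84.        ]
hub tri [ 506.62653218 -308.55759686   87.92325536]
tip [ 527.96636663 -266.53259433   42.        ]
tip [ 476.91231367 -345.23889834   42.        ]
white ((205.86981201171875, 238.07090759277344), (53.46604919433594, 59.91248321533203), 37.29331970214844) [556.06578535 173.31512655  75.        ]
```

```bash
cat >> h.py <<'E'
from scipy.spatial.transform import Rotation as Ro
def head():
    R=Ro.from_rotvec(get_obs()["orientation"]).as_matrix();return np.degrees(np.arctan2(R[1,1],R[0,1]))
def rel(targets):
    "targets: list of (x,y,z,heading of tool y in deg), reached in order; prints rows' shift and rz, relative to now"
    o=get_obs();R=Ro.from_rotvec(o["orientation"]).as_matrix();p=o["ee_pos"];h=head()
    print("now",np.round(p,1),"head",round(h,1),"q",np.round(o["qpos"],2),"F",np.round(o["ft_force"],1),"w",round(float(o["width"]),1),"t",round(float(o["t"]),2))
    for x,y,z,hd in targets:
        d=R.T@(np.array([x,y,z])-p);print("shift",np.round(d/300,3),"rz",round(float(-np.radians(hd-h)/1.5),3),"rows",int(np.ceil(max(np.linalg.norm(d)/41.7,abs(hd-h)/7.16))))
E
python3 - <<'E'
from h import *
rel([(300,450,270,76.6),(430,330,270,76.6),(430,330,270,0)])
t=get_image("top");
C=cast(t,239.2,236.1,178);L=cast(t,148.4,227.2,179);d=(L-C)[:2];n=np.linalg.norm(d);print(L,C,n,np.degrees(np.arctan2(d[1],d[0])),C[:2]+74*d/n,L[:2]-80*d/n)
E
```

```text
now [144.8 608.  222.7] head 76.6 q [ 1.32  0.42  1.63  0.    1.09 -0.02] F [ 0.1  0.2 -0.9] w 88.1 t 0.9
shift [-0.625 -0.392 -0.158] rz 0.0 rows 6
shift [-1.14  -0.681 -0.158] rz 0.0 rows 10
shift [-1.14  -0.681 -0.158] rz 0.891 rows 11
[561.56846889 249.87174508 179.        ] [547.84072833  96.06163122 178.        ] 154.42150752559365 84.89979540550902 [554.41916949 169.76864657] [554.4566406  170.18848524]
```

>>> {"op": "step_arm", "data": {
  "deltas": [
    [[-0.97, -0.58, -0.16], [0, 0, 0.4], 0.2],
    [[-0.97, -0.58, -0.16], [0, 0, 0.4], 0.2],
    [[-0.97, -0.58, -0.16], [0, 0, 0.4], 0.2],
    [[-0.97, -0.58, -0.16], [0, 0, 0.4], 0.2],
    [[-0.97, -0.58, -0.16], [0, 0, 0.8], 0.2],
    [[-0.97, -0.58, -0.16], [0, 0, 0.89], 0.2],
    [[-0.97, -0.58, -0.16], [0, 0, 0.89], 0.2],
    [[-0.97, -0.58, -0.16], [0, 0, 0.89], 0.2],
    [[-0.97, -0.58, -0.16], [0, 0, 0.89], 0.2],
    [[-0.97, -0.58, -0.16], [0, 0, 0.89], 0.2],
    [[-0.97, -0.58, -0.16], [0, 0, 0.89], 0.2],
    [[-0.97, -0.58, -0.16], [0, 0, 0.89], 0.2]
  ]
}}

```text
t: 1.95
ee_pos: [388.0, 370.9, 270.8]
orientation: [-2.224, -2.219, -0.001]
ft_force: [-0.4, -0.3, 0.1]
width: 52.9
grasp_force: 0.0
```

```bash
python3 - <<'E'
from h import *
rel([(430,90,260,0),(480,-200,260,0),(503.5,-305.5,230,0)])
E
```

```text
now [388.  370.9 270.8] head -0.1 q [0.74 0.24 1.78 0.   1.12 0.74] F [-0.4 -0.3  0.1] w 52.9 t 1.95
shift [-0.936  0.142  0.036] rz -0.001 rows 7
shift [-1.902  0.311  0.036] rz -0.001 rows 14
shift [-2.254  0.39   0.136] rz -0.001 rows 17
```

>>> {"op": "step_arm", "data": {
  "deltas": [
    [[-0.98, 0.16, 0.04], [0, 0, 0], 0.2],
    [[-0.98, 0.16, 0.04], [0, 0, 0], 0.2],
    [[-0.98, 0.16, 0.04], [0, 0, 0], 0.2],
    [[-0.98, 0.16, 0.04], [0, 0, 0], 0.2],
    [[-0.98, 0.16, 0.04], [0, 0, 0], 0.2],
    [[-0.98, 0.16, 0.04], [0, 0, 0], 0.2],
    [[-0.98, 0.16, 0.04], [0, 0, 0], 0.2],
    [[-0.98, 0.16, 0.04], [0, 0, 0], 0.2]
  ]
}}

```text
t: 2.62
ee_pos: [436.3, 72.9, 258.6]
orientation: [2.219, 2.222, -0.001]
ft_force: [-0.2, 0.3, -0.2]
width: 52.3
grasp_force: 0.0
```

>>> {"op": "step_arm", "data": {
  "deltas": [
    [[-1, 0.18, 0.04], [0, 0, 0], 0.2],
    [[-1, 0.18, 0.04], [0, 0, 0], 0.2],
    [[-1, 0.18, 0.04], [0, 0, 0], 0.2],
    [[-1, 0.18, 0.04], [0, 0, 0], 0.2],
    [[-1, 0.18, 0.04], [0, 0, 0], 0.2],
    [[-1, 0.18, 0.04], [0, 0, 0], 0.2],
    [[-1, 0.18, 0.04], [0, 0, 0], 0.2],
    [[-1, 0.18, 0.04], [0, 0, 0], 0.2]
  ]
}}

```text
t: 3.28
ee_pos: [491.8, -226.7, 246.7]
orientation: [2.217, 2.223, -0.0]
ft_force: [0.8, 0.2, -0.2]
width: 52.8
grasp_force: 0.0
```

```bash
python3 - <<'E'
from h import *
rel([(503.5,-305.5,150,0),(503.5,-305.5,65,0)])
# verify the hub position relative to gripper later; print expected hub top pixel
for n in("top","side"):
    i=get_image(n);print(n,proj(i,[503.5,-305.5,100]))
E
```

```text
now [ 491.8 -226.7  246.7] head 0.1 q [-0.45  0.27  1.79 -0.    1.07 -0.46] F [ 0.8  0.2 -0.2] w 52.8 t 3.28
shift [-0.262  0.038  0.323] rz 0.002 rows 4
shift [-0.262  0.037  0.606] rz 0.002 rows 5
top [459.69066695 266.64096193]
side [377.07882314 192.26154014]
```

>>> {"op": "step_arm", "data": {
  "deltas": [
    [[-0.262, 0.038, 0.32], [0, 0, -0.3], 0.2],
    [[-0.262, 0.038, 0.32], [0, 0, -0.6], 0.2],
    [[-0.262, 0.038, 0.32], [0, 0, -0.9], 0.2],
    [[-0.262, 0.038, 0.32], [0, 0, -1], 0.2],
    [[-0.262, 0.038, 0.32], [0, 0, -1], 0.2],
    [[-0.262, 0.038, 0.32], [0, 0, -1], 0.2],
    [[-0.262, 0.038, 0.32], [0, 0, -1], 0.2],
    [[-0.262, 0.038, 0.32], [0, 0, -1], 0.2],
    [[-0.262, 0.038, 0.32], [0, 0, -1], 0.2],
    [[-0.262, 0.038, 0.32], [0, 0, -1], 0.2],
    [[-0.262, 0.038, 0.32], [0, 0, -1], 0.2],
    [[-0.262, 0.038, 0.32], [0, 0, -1], 0.2],
    [[-0.262, 0.038, 0.45], [0, 0, -1], 0.2],
    [[-0.262, 0.038, 0.53], [0, 0, -1], 0.2],
    [[-0.262, 0.038, 0.6], [0, 0, -1], 0.2],
    [[-0.262, 0.038, 0.605], [0, 0, -1], 0.2],
    [[-0.262, 0.038, 0.605], [0, 0, -1], 0.2]
  ]
}}

```text
t: 4.8
ee_pos: [501.8, -298.9, 64.4]
orientation: [-0.104, -3.137, -0.003]
ft_force: [0.6, -1.1, 0.4]
width: 52.6
grasp_force: 0.0
```

```bash
python3 - <<'E'
from h import *
rel([(503.5,-305.5,65,0)])
t=get_image("top")["pixels"][:,:,::-1];s=get_image("side")["pixels"][:,:,::-1]
c=lambda im,x,y:cv2.resize(im[y:y+90,x:x+120],(400,300),interpolation=cv2.INTER_CUBIC)
cv2.imwrite("pics/g1.png",np.hstack([c(t,400,220),c(s,315,150)]))
E
```

```text
now [ 501.8 -298.9   64.4] head 86.2 q [-0.56  0.59  1.81  0.    0.75 -2.06] F [ 0.6 -1.1  0.4] w 52.6 t 4.8
shift [-0.007 -0.022 -0.002] rz 1.003 rows 13
```

View pics/g1.png

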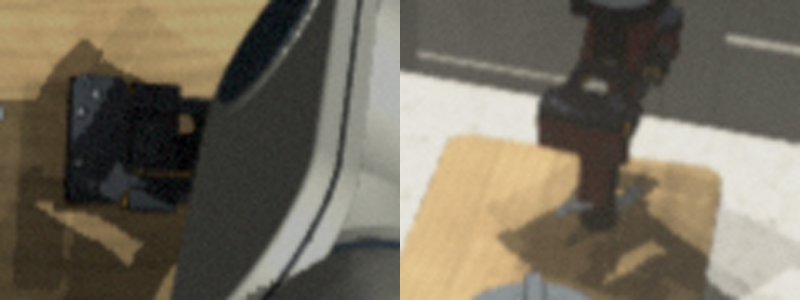

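The picture shows the open fingers straddling the hub at about (440,270) in the top view, with nothing touching. I'll close once to centre it.

>>> {"op": "step_arm", "data": {
  "deltas": [
    [[-0.007, -0.022, 0], [0, 0, 0], 0.2],
    [[-0.007, -0.022, 0], [0, 0, 0], 0.2],
    [[-0.007, -0.022, 0], [0, 0, 0], 0.2],
    [[-0.007, -0.022, 0], [0, 0, 0], -0.5],
    [[-0.007, -0.022, 0], [0, 0, 0], -0.5],
    [[-0.007, -0.022, 0], [0, 0, 0], -0.5],
    [[-0.007, -0.022, 0], [0, 0, 0], -0.5],
    [[-0.007, -0.022, 0], [0, 0, 0], -0.5],
    [[-0.007, -0.022, 0], [0, 0, 0], -0.5]
  ]
}}

```text
t: 5.65
ee_pos: [503.9, -307.8, 65.2]
orientation: [-0.108, -3.14, -0.0]
ft_force: [-0.9, -0.2, 0.4]
width: 26.1
grasp_force: 30.0
```

```bash
python3 - <<'E'
from h import *
rel([(503.5,-305.5,65,0)])
E
```

```text
now [ 503.9 -307.8   65.2] head 86.1 q [-0.57  0.59  1.79 -0.    0.76 -2.07] F [-0.9 -0.2  0.4] w 26.1 t 5.65
shift [0.002 0.007 0.001] rz 1.001 rows 13
```

>>> {"op": "step_arm", "data": {
  "deltas": [
    [[0, 0, 0], [0, 0, 0], 0],
    [[0, 0, 0], [0, 0, 0], 0],
    [[0, 0, 0], [0, 0, 0], 0],
    [[0, 0, 0], [0, 0, 1], 0],
    [[0, 0, 0], [0, 0, 1], 0],
    [[0, 0, 0], [0, 0, 1], 0],
    [[0, 0, 0], [0, 0, 1], 0],
    [[0, 0, 0], [0, 0, 1], 0],
    [[0, 0, 0], [0, 0, 1], 0],
    [[0, 0, 0], [0, 0, 1], 0],
    [[0, 0, 0], [0, 0, 1], 0],
    [[0, 0, 0], [0, 0, 1], 0],
    [[0, 0, 0], [0, 0, 1], 0],
    [[0, 0, 0], [0, 0, 1], 0],
    [[0, 0, 0], [0, 0, 1], 0],
    [[0, 0, 0], [0, 0, 1], 0],
    [[0, 0, 0], [0, 0, 1], 0],
    [[0, 0, 0], [0, 0, 1], 0]
  ]
}}

```text
t: 7.15
ee_pos: [503.9, -307.8, 65.1]
orientation: [-2.215, -2.228, 0.0]
ft_force: [0.3, 0.3, 0.2]
width: 43.6
grasp_force: 0.0
```

>>> {"op": "step_arm", "data": {
  "deltas": [
    [[0, 0, 0], [0, 0, 0], -0.5],
    [[0, 0, 0], [0, 0, 0], -0.5],
    [[0, 0, 0], [0, 0, 0], -0.5],
    [[0, 0, 0], [0, 0, 0], -0.5],
    [[0, 0, 0], [0, 0, 0], -0.5],
    [[0, 0, 0], [0, 0, 0], -0.5],
    [[0, 0, -0.2], [0, 0, 0], -0.5],
    [[0, 0, -0.3], [0, 0, 0], -0.5],
    [[0, 0, -0.5], [0, 0, 0], -0.5],
    [[0, 0, -0.6], [0, 0, 0], -0.5],
    [[0, 0, -0.6], [0, 0, 0], -0.5],
    [[0, 0, -0.6], [0, 0, 0], -0.5]
  ]
}}

```text
t: 8.15
ee_pos: [506.0, -309.1, 249.9]
orientation: [2.213, 2.218, 0.003]
ft_force: [1.1, -0.7, -1.6]
width: 26.9
grasp_force: 30.0
```

```bash
python3 - <<'E'
from h import *
rel([(500,-40,245,0),(550,170,245,15)])
E
```

```text
now [ 506.  -309.1  249.9] head 0.1 q [-0.57  0.34  1.68 -0.    1.11 -0.57] F [ 1.1 -0.7 -1.6] w 26.9 t 8.15
shift [ 0.897 -0.018  0.012] rz 0.001 rows 7
shift [1.597 0.15  0.01 ] rz -0.173 rows 12
```

>>> {"op": "step_arm", "data": {
  "deltas": [
    [[0.9, -0.02, 0], [0, 0, 0], -0.5],
    [[0.9, -0.02, 0], [0, 0, 0], -0.5],
    [[0.9, -0.02, 0], [0, 0, 0], -0.5],
    [[0.9, -0.02, 0], [0, 0, 0], -0.5],
    [[0.9, -0.02, 0], [0, 0, 0], -0.5],
    [[0.9, -0.02, 0], [0, 0, 0], -0.5],
    [[0.9, -0.02, 0], [0, 0, 0], -0.5],
    [[0.9, -0.02, 0], [0, 0, 0], -0.5]
  ]
}}

```text
t: 8.82
ee_pos: [495.7, -34.2, 243.2]
orientation: [-2.212, -2.226, 0.003]
ft_force: [-0.5, -0.9, -0.8]
width: 26.4
grasp_force: 30.0
```

>>> {"op": "step_arm", "data": {
  "deltas": [
    [[0.7, 0.17, 0], [0, 0, -0.17], -0.5],
    [[0.7, 0.17, 0], [0, 0, -0.17], -0.5],
    [[0.7, 0.17, 0], [0, 0, -0.17], -0.5],
    [[0.7, 0.17, 0], [0, 0, -0.17], -0.5],
    [[0.7, 0.17, 0], [0, 0, -0.17], -0.5],
    [[0.7, 0.17, 0], [0, 0, -0.17], -0.5],
    [[0.7, 0.17, 0], [0, 0, -0.17], -0.5],
    [[0.7, 0.17, 0], [0, 0, -0.17], -0.5],
    [[0.7, 0.17, 0], [0, 0, -0.17], -0.5],
    [[0.7, 0.17, 0], [0, 0, -0.17], -0.5]
  ]
}}

```text
t: 9.65
ee_pos: [547.6, 170.4, 244.7]
orientation: [-1.921, -2.486, 0.002]
ft_force: [-0.3, 0.4, -1.1]
width: 26.9
grasp_force: 30.0
```

```bash
python3 - <<'E'
from h import *
rel([(555,171,245,15)])
t=get_image("top");s=get_image("side")
p=get_obs()["ee_pos"]
for n,i in(("t",t),("s",s)): print(n,"underside ctr",proj(i,p-[0,0,43]),"tips 20 up",[proj(i,p+[48*np.cos(a),48*np.sin(a),-23]).round(1) for a in np.radians([72,252])])
c=lambda im,x,y:cv2.resize(im["pixels"][y:y+120,x:x+160,::-1],(400,300),interpolation=cv2.INTER_CUBIC)
cv2.imwrite("pics/g2.png",np.hstack([c(t,120,180),c(s,220,220)]))
E
```

```text
now [547.6 170.4 244.7] head 14.6 q [ 0.28  0.32  1.73 -0.    1.09  0.03] F [-0.3  0.4 -1.1] w 26.9 t 9.65
shift [-0.004  0.024 -0.001] rz -0.004 rows 1
t underside ctr [191.8883423  233.89893319] tips 20 up [array([160.9, 223. ]), array([217.2, 241.7])]
s underside ctr [296.1258617  284.17375317] tips 20 up [array([278.4, 292.3]), array([311.7, 262.1])]
```

View pics/g2.png

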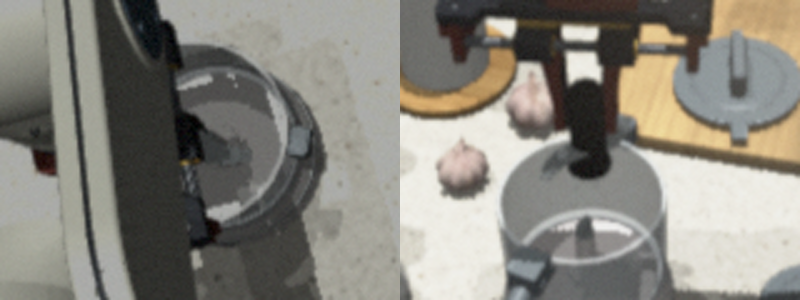

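The picture shows the blade's foot above the bowl at about side pixel (296,286), against (296.1,284.2) predicted. The tang is below it at about (294.8,311). I'll refine the axis with this offset.

```bash
python3 - <<'E'
from h import *
S=[get_image("side") for _ in range(4)];s=S[0];im=np.mean([x["pixels"] for x in S],0)
p=get_obs()["ee_pos"];print(p)
m=np.zeros((480,640),bool);m[270:296,280:312]=1;m&=im.max(2)<62
b,l=blobs(m,20);print([x[1:] for x in b])
for r in range(278,294): 
    c=np.where(m[r])[0]; print(r,(c.min(),c.max(),len(c)) if len(c) else None,end=' ')
a=np.linspace(0,2*np.pi,200)
for h,rad in((0,17),(4,17)):
    q=np.array([proj(s,p+[rad*np.cos(x),rad*np.sin(x),-43+h]) for x in a]);print("\npred foot",h,"cols",q[:,0].min(),q[:,0].max(),"rows",q[:,1].min(),q[:,1].max())
for y in(169,171,173,175):
    print(y,"tang top ctr",proj(s,[554.8,y,134]).round(1),"col z121",proj(s,[554.8,y,121]).round(1),"base",proj(s,[554.8,y,85]).round(1), "top view tang",proj(get_image("top"),[554.8,y,134]).round(1))
E
```

```text
[548.01278339 171.69721895 245.36065206]
[([282, 270, 24, 22, 310], array([295.5, 279.5]))]
278 (np.int64(288), np.int64(302), 15) 279 (np.int64(289), np.int64(302), 14) 280 (np.int64(290), np.int64(302), 13) 281 (np.int64(293), np.int64(302), 10) 282 (np.int64(293), np.int64(302), 10) 283 (np.int64(291), np.int64(303), 13) 284 (np.int64(289), np.int64(303), 15) 285 (np.int64(288), np.int64(303), 16) 286 (np.int64(287), np.int64(303), 17) 287 (np.int64(288), np.int64(302), 15) 288 (np.int64(288), np.int64(302), 15) 289 (np.int64(289), np.int64(301), 13) 290 (np.int64(290), np.int64(299), 10) 291 (np.int64(293), np.int64(295), 3) 292 None 293 None 
pred foot 0 cols 286.7300918748353 304.96872687617315 rows 277.8793312784936 291.2070697774668

pred foot 4 cols 286.597439011088 304.8926459655125 rows 276.40289971440393 289.7283339533579
169 tang top ctr [294.8 306.5] col z121 [295.2 310.8] base [296.  322.3] top view tang [201.7 234.9]
171 tang top ctr [294.5 307.3] col z121 [294.8 311.5] base [295.7 323. ] top view tang [200.6 234.9]
173 tang top ctr [294.1 308. ] col z121 [294.4 312.3] base [295.3 323.7] top view tang [199.4 234.9]
175 tang top ctr [293.7 308.8] col z121 [294. 313.] base [295.  324.5] top view tang [198.3 234.9]
```

```bash
python3 - <<'E'
from h import *
rel([(555,172,165,15),(555,172,150,15)])
E
```

```text
now [548.  172.3 245.3] head 14.7 q [ 0.28  0.32  1.72 -0.    1.09  0.03] F [-0.4  0.2 -1.5] w 26.7 t 10.15
shift [-0.007  0.022  0.268] rz -0.003 rows 2
shift [-0.007  0.022  0.318] rz -0.003 rows 3
```

>>> {"op": "step_arm", "data": {
  "deltas": [
    [[-0.007, 0.022, 0], [0, 0, 0], -0.5],
    [[-0.007, 0.022, 0], [0, 0, 0], -0.5],
    [[-0.007, 0.022, 0.08], [0, 0, 0], -0.5],
    [[-0.007, 0.022, 0.16], [0, 0, 0], -0.5],
    [[-0.007, 0.022, 0.22], [0, 0, 0], -0.5],
    [[-0.007, 0.022, 0.26], [0, 0, 0], -0.5],
    [[-0.007, 0.022, 0.3], [0, 0, 0], -0.5],
    [[-0.007, 0.022, 0.32], [0, 0, 0], -0.5],
    [[-0.007, 0.022, 0.32], [0, 0, 0], -0.5]
  ]
}}

```text
t: 10.9
ee_pos: [554.8, 172.0, 148.2]
orientation: [-1.918, -2.487, 0.001]
ft_force: [-0.1, 0.0, -1.5]
width: 26.4
grasp_force: 30.0
```

```bash
python3 - <<'E'
from h import *
rel([(555,172,140,15),(555,172,133,15)]);print(get_obs()["moment"])
E
```

```text
now [554.8 172.  148.2] head 14.7 q [0.28 0.46 1.78 0.   0.91 0.02] F [-0.1  0.  -1.5] w 26.4 t 10.9
shift [-0.     0.001  0.027] rz -0.003 rows 1
shift [-0.     0.001  0.051] rz -0.003 rows 1
[ 0.15030658  0.00369867 -0.02292156]
```

>>> {"op": "step_arm", "data": {
  "deltas": [
    [[0, 0, 0.015], [0, 0, 0], -0.5],
    [[0, 0, 0.03], [0, 0, 0], -0.5],
    [[0, 0, 0.04], [0, 0, 0], -0.5],
    [[0, 0, 0.045], [0, 0, 0], -0.5],
    [[0, 0, 0.047], [0, 0, 0], -0.5],
    [[0, 0, 0.047], [0, 0, 0], -0.5]
  ]
}}

```text
t: 11.4
ee_pos: [555.1, 172.1, 135.2]
orientation: [1.918, 2.488, 0.001]
ft_force: [1.4, 1.4, -1.3]
width: 26.4
grasp_force: 30.0
```

>>> {"op": "step_arm", "data": {
  "deltas": [
    [[0, 0, 0.004], [0, 0, 0], -0.5],
    [[0, 0, 0.008], [0, 0, 0], -0.5],
    [[0, 0, 0.012], [0, 0, 0], -0.5],
    [[0, 0, 0.012], [0, 0, 0], -0.5]
  ]
}}

```text
t: 11.73
ee_pos: [555.2, 172.0, 131.4]
orientation: [1.918, 2.487, 0.001]
ft_force: [2.2, 1.0, -1.8]
width: 26.7
grasp_force: 30.0
```

>>> {"op": "step_arm", "data": {
  "deltas": [
    [[0, 0, 0.005], [0, 0, 0], -0.5],
    [[0, 0, 0.01], [0, 0, 0], -0.5],
    [[0, 0, 0.015], [0, 0, 0], -0.5],
    [[0, 0, 0.018], [0, 0, 0], -0.5],
    [[0, 0, 0.018], [0, 0, 0], -0.5]
  ]
}}

```text
t: 12.15
ee_pos: [555.2, 172.0, 125.9]
orientation: [1.918, 2.488, 0.001]
ft_force: [3.3, 0.1, -1.0]
width: 26.6
grasp_force: 30.0
```

>>> {"op": "step_arm", "data": {
  "deltas": [
    [[0, 0.003, 0.004], [0, 0, 0], -0.5],
    [[0, 0.003, 0.008], [0, 0, 0], -0.5],
    [[0, 0.003, 0.012], [0, 0, 0], -0.5],
    [[0, 0.003, 0.014], [0, 0, 0], -0.5],
    [[0, 0.003, 0.014], [0, 0, 0], -0.5]
  ]
}}

```text
t: 12.57
ee_pos: [555.8, 172.2, 123.1]
orientation: [-1.918, -2.488, -0.0]
ft_force: [-2.4, 0.6, 12.7]
width: 26.6
grasp_force: 30.0
```

>>> {"op": "step_arm", "data": {
  "deltas": [
    [[0, 0, -0.004], [0, 0, 0], 0.0],
    [[0, 0, -0.004], [0, 0, 0], 0.0],
    [[0, 0, -0.004], [0, 0, 0], 0.0],
    [[0, 0, -0.004], [0, 0, 0], 0.0],
    [[0, 0, -0.1], [0, 0, 0], 0.0],
    [[0, 0, -0.2], [0, 0, 0], 0.0],
    [[0, 0, -0.3], [0, 0, 0], 0.0],
    [[0, 0, -0.42], [0, 0, 0], 0.0],
    [[0, 0, -0.42], [0, 0, 0], 0.0],
    [[0, 0, -0.42], [0, 0, 0], 0.0]
  ]
}}

```text
t: 13.4
ee_pos: [556.8, 172.5, 249.8]
orientation: [1.917, 2.486, 0.005]
ft_force: [-0.1, -0.4, -0.9]
width: 43.9
grasp_force: 0.0
```

```bash
python3 - <<'E'
from h import *
rel([(530,0,245,17),(513,-134,150,17)])
s=get_image("side");print(proj(s,[555.5,172,158]),proj(s,[555.5,172,80]))
im=cv2.resize(s["pixels"][230:350,220:380,::-1],(640,480),interpolation=cv2.INTER_CUBIC);cv2.imwrite("pics/home.png",im)
# lid ridge in averaged top picture taken before
t=np.load("avg.npz")["t"];i=get_image("top");g=t.mean(2)
m=np.zeros((480,640),bool);m[250:280,343:388]=1
for th in(70,78,86):
    k=blobs(m&(g<th),20);b=max(k[0],key=lambda x:x[1][4]);ys,xs=np.where(k[1]==b[0])
    q=np.array([cast(i,u,v,60)[:2] for u,v in zip(xs,ys)]);w,v=np.linalg.eigh(np.cov((q-q.mean(0)).T));print(th,b[1],q.mean(0),np.degrees(np.arctan2(v[1,1],v[0,1])),np.sqrt(12*w))
E
```

```text
now [556.8 172.5 249.8] head 14.7 q [ 0.28  0.33  1.7  -0.    1.1   0.02] F [-0.1 -0.4 -0.9] w 43.9 t 13.4
shift [-0.533 -0.233  0.015] rz -0.027 rows 5
shift [-0.951 -0.402  0.331] rz -0.027 rows 8
[293.30301224 299.43383629] [295.29305436 324.82057472]
70 [348, 261, 10, 10, 31] [ 506.05757614 -105.14633476] 152.56972407894105 [13.78471884 22.16794801]
78 [348, 260, 33, 12, 89] [ 506.94331416 -122.65791955] 97.33789897356846 [17.99389311 67.40451937]
86 [348, 255, 34, 17, 143] [ 509.68889128 -127.00730927] 104.78641250954588 [22.29964187 69.08713979]
```

View pics/home.png

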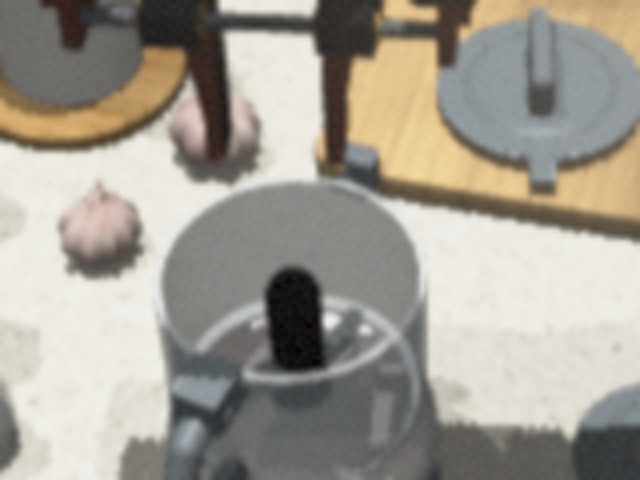

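The picture shows the hub upright in the bowl with its top centre at about (293,299). Home predicts (293.3,299.4), so the blade is down. Next is the lid, so I'll refine its centre from the side view.

```bash
python3 - <<'E'
from h import *
i=get_image("side");im=np.load("avg.npz")["s"].astype(np.uint8)
hsv=cv2.cvtColor(im,cv2.COLOR_RGB2HSV).astype(int)
roi=np.zeros((480,640),bool);roi[225:285,322:390]=1
k,l=blobs(roi&(hsv[...,1]<75),50);b=max(k,key=lambda x:x[1][4]);print(b)
D=cv2.morphologyEx((l==b[0]).astype(np.uint8),cv2.MORPH_OPEN,cv2.getStructuringElement(cv2.MORPH_ELLIPSE,(17,17)))
ct=max(cv2.findContours(D,0,1)[0],key=len)[:,0]
P=np.array([cast(i,u,v,32)[:2] for u,v in ct]);ok=np.ones(len(P),bool)
for _ in range(4):
    A=np.c_[2*P,np.ones(len(P))];s=np.linalg.lstsq(A[ok],(P[ok]**2).sum(1),rcond=None)[0];r=np.sqrt(s[2]+s[:2]@s[:2]);e=abs(np.linalg.norm(P-s[:2],axis=1)-r);ok=e<max(1.5,np.median(e)*2)
print("side disc",s[:2],2*r,ok.mean())
t=cast(i,355.5,272.5,32.5)[:2];print("tongue",t,np.degrees(np.arctan2(*(t-s[:2])[::-1])),np.linalg.norm(t-s[:2]))
# ridge centre, side (ends of grip top at z=67)
a,b=cast(i,220+540/4,230+12/4,67),cast(i,220+541/4,230+85/4,67);print("ridge",a,b,(a+b)/2,np.linalg.norm(a-b),np.degrees(np.arctan2(*(b-a)[1::-1])))
E
```

```text
(1, [329, 232, 53, 46, 1630], array([354.8, 253. ]))
side disc [ 512.92034632 -128.53400966] 136.05795485543274 0.8671875
tongue [491.05237385 -57.18020771] 107.03885768045716 74.62957371210437
ridge [ 523.004473   -159.91014367   67.        ] [503.49838862 -93.91954087  67.        ] [ 513.25143081 -126.91484227   67.        ] 68.81313090679957 106.46709022851998
```

```bash
python3 - <<'E'
from h import *
rel([(513,-132,245,16.7)])
E
```

```text
now [554.7 171.9 246.3] head 14.7 q [ 0.28  0.33  1.71 -0.    1.1   0.02] F [ 0.4 -0.1  0.3] w 43.7 t 13.55
shift [-0.944 -0.392  0.005] rz -0.023 rows 8
```

>>> {"op": "step_arm", "data": {
  "deltas": [
    [[-0.944, -0.392, 0], [0, 0, -0.023], 0],
    [[-0.944, -0.392, 0], [0, 0, -0.023], 0],
    [[-0.944, -0.392, 0], [0, 0, -0.023], 0],
    [[-0.944, -0.392, 0], [0, 0, -0.023], 0],
    [[-0.944, -0.392, 0], [0, 0, -0.023], 0],
    [[-0.944, -0.392, 0], [0, 0, -0.023], 0],
    [[-0.944, -0.392, 0], [0, 0, -0.023], 0],
    [[-0.944, -0.392, 0.1], [0, 0, -0.023], 0],
    [[-0.944, -0.392, 0.2], [0, 0, -0.023], 0],
    [[-0.944, -0.392, 0.35], [0, 0, -0.023], 0],
    [[-0.944, -0.392, 0.35], [0, 0, -0.023], 0],
    [[-0.944, -0.392, 0.35], [0, 0, -0.023], 0],
    [[-0.944, -0.392, 0.35], [0, 0, -0.023], 0]
  ]
}}

```text
t: 14.63
ee_pos: [514.1, -131.4, 143.1]
orientation: [-1.874, -2.52, 0.001]
ft_force: [-0.0, 0.2, 0.1]
width: 43.9
grasp_force: 0.0
```

```bash
python3 - <<'E'
from h import *
rel([(513,-132,60,16.7),(513,-132,41,16.7)])
E
```

```text
now [ 514.1 -131.4  143.1] head 16.7 q [-0.27  0.4   1.9   0.    0.85 -0.56] F [-0.   0.2  0.1] w 43.9 t 14.63
shift [-0.001 -0.004  0.277] rz 0.0 rows 2
shift [-0.001 -0.004  0.34 ] rz 0.0 rows 3
```

>>> {"op": "step_arm", "data": {
  "deltas": [
    [[-0.002, -0.003, 0.12], [0, 0, 0], 0],
    [[-0.002, -0.003, 0.22], [0, 0, 0], 0],
    [[-0.002, -0.003, 0.3], [0, 0, 0], 0],
    [[-0.002, -0.003, 0.335], [0, 0, 0], 0],
    [[-0.002, -0.003, 0.335], [0, 0, 0], 0],
    [[-0.002, -0.003, 0.335], [0, 0, 0], -0.9],
    [[-0.002, -0.003, 0.335], [0, 0, 0], -0.9],
    [[-0.002, -0.003, 0.335], [0, 0, 0], -0.9],
    [[-0.002, -0.003, 0.335], [0, 0, 0], -0.9],
    [[-0.002, -0.003, 0.335], [0, 0, 0], -0.9],
    [[-0.002, -0.003, 0.335], [0, 0, 0], -0.9],
    [[-0.002, -0.003, 0.335], [0, 0, 0], -0.9]
  ]
}}

```text
t: 15.63
ee_pos: [514.0, -132.7, 43.5]
orientation: [1.874, 2.519, 0.001]
ft_force: [-0.5, -0.4, 7.4]
width: 16.0
grasp_force: 30.0
```

```bash
python3 - <<'E'
from h import *
rel([(513,-132,240,16.7),(540,40,240,30),(555.4,172,240,30)])
E
```

```text
now [ 514.  -132.7   43.5] head 16.7 q [-0.27  0.57  1.93 -0.    0.64 -0.57] F [-0.5 -0.4  7.4] w 16.0 t 15.63
shift [ 0.002 -0.002 -0.655] rz 0.0 rows 5
shift [ 0.526  0.249 -0.655] rz -0.155 rows 7
shift [ 0.932  0.425 -0.655] rz -0.155 rows 9
```

>>> {"op": "step_arm", "data": {
  "deltas": [
    [[0, 0, -0.06], [0, 0, 0], -0.9],
    [[0, 0, -0.16], [0, 0, 0], -0.9],
    [[0, 0, -0.28], [0, 0, 0], -0.9],
    [[0, 0, -0.4], [0, 0, 0], -0.9],
    [[0, 0, -0.54], [0, 0, 0], -0.9],
    [[0, 0, -0.66], [0, 0, 0], -0.9],
    [[0, 0, -0.66], [0, 0, 0], -0.9],
    [[0.1, 0.05, -0.66], [0, 0, -0.155], -0.9],
    [[0.2, 0.1, -0.66], [0, 0, -0.155], -0.9],
    [[0.32, 0.15, -0.66], [0, 0, -0.155], -0.9],
    [[0.44, 0.2, -0.66], [0, 0, -0.155], -0.9],
    [[0.56, 0.255, -0.66], [0, 0, -0.155], -0.9],
    [[0.68, 0.31, -0.66], [0, 0, -0.155], -0.9],
    [[0.8, 0.365, -0.66], [0, 0, -0.155], -0.9],
    [[0.88, 0.4, -0.66], [0, 0, -0.155], -0.9],
    [[0.932, 0.425, -0.66], [0, 0, -0.155], -0.9],
    [[0.932, 0.425, -0.66], [0, 0, -0.155], -0.9],
    [[0.932, 0.425, -0.66], [0, 0, -0.155], -0.9]
  ]
}}

```text
t: 17.13
ee_pos: [554.5, 172.4, 239.7]
orientation: [-1.567, -2.722, 0.002]
ft_force: [0.1, -0.2, -1.4]
width: 15.8
grasp_force: 30.0
```

```bash
python3 - <<'E'
from h import *
rel([(555.4,172,200,30)])
s=get_image("side");t=get_image("top");o=get_obs();p=o["ee_pos"];h=np.radians(head()+90)
y=np.array([np.cos(h),np.sin(h),0])
for n,i in(("s",s),("t",t)): print(n,"tongue tip/mid",proj(i,p+86*y-[0,0,9]),proj(i,p+78*y-[0,0,9]),"lug tip",proj(i,p-76*y-[0,0,9]))
c=lambda im,x,y:cv2.resize(im["pixels"][y:y+120,x:x+160,::-1],(400,300),interpolation=cv2.INTER_CUBIC)
cv2.imwrite("pics/lid.png",np.hstack([c(t,120,180),c(s,220,210)]))
E
```

```text
now [554.5 172.4 239.7] head 30.1 q [ 0.28  0.34  1.71 -0.    1.09 -0.24] F [ 0.1 -0.2 -1.4] w 15.8 t 17.13
shift [-0.003  0.002  0.132] rz 0.002 rows 1
s tongue tip/mid [299.1593693  308.05563452] [298.43404581 304.52195083] lug tip [286.3056855  245.43412392]
t tongue tip/mid [139.40980479 253.91144363] [143.94177602 251.42955635] lug tip [229.76661663 204.42846777]
```

View pics/lid.png

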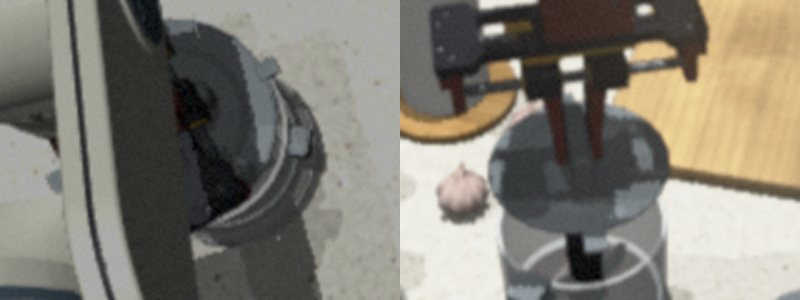

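The picture shows the lid held level over the bowl. The tongue tip is at about (299,310) in side view and the lug at about (229,206) in top view, both within about 2 px of prediction. Lowering now.

>>> {"op": "step_arm", "data": {
  "deltas": [
    [[-0.002, 0.002, 0.05], [0, 0, 0], -0.9],
    [[-0.002, 0.002, 0.1], [0, 0, 0], -0.9],
    [[-0.002, 0.002, 0.14], [0, 0, 0], -0.9],
    [[-0.002, 0.002, 0.16], [0, 0, 0], -0.9],
    [[-0.002, 0.002, 0.175], [0, 0, 0], -0.9],
    [[-0.002, 0.002, 0.18], [0, 0, 0], -0.9],
    [[-0.002, 0.002, 0.18], [0, 0, 0], -0.9]
  ]
}}

```text
t: 17.82
ee_pos: [556.0, 171.5, 186.4]
orientation: [-1.571, -2.721, 0.0]
ft_force: [-0.1, -0.9, -0.6]
width: 15.9
grasp_force: 30.0
```

>>> {"op": "step_arm", "data": {
  "deltas": [
    [[0, 0, 0.006], [0, 0, 0], -0.9],
    [[0, 0, 0.012], [0, 0, 0], -0.9],
    [[0, 0, 0.018], [0, 0, 0], -0.9],
    [[0, 0, 0.02], [0, 0, 0], -0.9],
    [[0, 0, 0.02], [0, 0, 0], -0.9]
  ]
}}

```text
t: 18.23
ee_pos: [555.8, 171.8, 180.3]
orientation: [-1.57, -2.721, 0.0]
ft_force: [0.2, 0.7, -0.7]
width: 16.2
grasp_force: 30.0
```

>>> {"op": "step_arm", "data": {
  "deltas": [
    [[0, 0, 0.004], [0, 0, 0], -0.9],
    [[0, 0, 0.008], [0, 0, 0], -0.9],
    [[0, 0, 0.01], [0, 0, 0], -0.9],
    [[0, 0, 0.01], [0, 0, 0], -0.9]
  ]
}}

```text
t: 18.57
ee_pos: [556.1, 171.9, 178.9]
orientation: [1.57, 2.721, 0.001]
ft_force: [-4.9, -1.4, 11.6]
width: 15.6
grasp_force: 30.0
```

>>> {"op": "step_arm", "data": {
  "deltas": [
    [[0, -0.002, -0.002], [0, 0, 0.05], -0.9],
    [[0, -0.002, -0.002], [0, 0, 0.1], -0.9],
    [[0, -0.002, -0.002], [0, 0, 0.15], -0.9],
    [[0, -0.002, -0.002], [0, 0, 0.2], -0.9],
    [[0, -0.002, -0.002], [0, 0, 0.25], -0.9],
    [[0, -0.002, -0.002], [0, 0, 0.25], -0.9]
  ]
}}

```text
t: 19.07
ee_pos: [556.3, 171.5, 179.0]
orientation: [2.052, 2.377, 0.002]
ft_force: [1.0, -1.9, 5.7]
width: 16.2
grasp_force: 30.0
```

```bash
python3 - <<'E'
from h import *
rel([]);o=get_obs();print(np.round(o["moment"],2))
E
```

```text
now [556.3 171.5 179. ] head 8.4 q [ 0.28  0.41  1.76 -0.    0.96  0.13] F [ 1.  -1.9  5.7] w 16.2 t 19.07
[-0.32  0.15 -0.17]
```

Turning freely (moment 0.17 N m). On toward the stop at about -5°.

>>> {"op": "step_arm", "data": {
  "deltas": [
    [[0, 0, 0], [0, 0, 0.04], -0.9],
    [[0, 0, 0], [0, 0, 0.08], -0.9],
    [[0, 0, 0], [0, 0, 0.12], -0.9],
    [[0, 0, 0], [0, 0, 0.14], -0.9],
    [[0, 0, 0], [0, 0, 0.14], -0.9]
  ]
}}

```text
t: 19.48
ee_pos: [556.2, 171.4, 179.3]
orientation: [2.286, 2.153, 0.002]
ft_force: [-1.9, -2.2, 8.6]
width: 16.0
grasp_force: 30.0
```

```bash
python3 - <<'E'
from h import *
rel([]);o=get_obs();print(np.round(o["moment"],2))
E
```

```text
now [556.2 171.4 179.3] head -3.4 q [ 0.28  0.41  1.76 -0.    0.96  0.34] F [-1.9 -2.2  8.6] w 16.0 t 19.48
[-0.18  0.32  0.37]
```

>>> {"op": "step_arm", "data": {
  "deltas": [
    [[0, 0, 0], [0, 0, 0.015], -0.9],
    [[0, 0, 0], [0, 0, 0.03], -0.9],
    [[0, 0, 0], [0, 0, 0.03], -0.9]
  ]
}}

```text
t: 19.73
ee_pos: [555.7, 170.7, 179.0]
orientation: [2.333, 2.102, -0.0]
ft_force: [-1.8, -4.3, 8.3]
width: 15.8
grasp_force: 30.1
```

```bash
python3 - <<'E'
from h import *
rel([]);o=get_obs();print(np.round(o["moment"],2))
E
```

```text
now [555.7 170.7 179. ] head -6.0 q [ 0.28  0.41  1.76 -0.    0.97  0.38] F [-1.8 -4.3  8.3] w 15.8 t 19.73
[-0.87  0.44  0.41]
```

>>> {"op": "step_arm", "data": {
  "deltas": [
    [[0, 0, 0], [0, 0, 0.015], -0.9],
    [[0, 0, 0], [0, 0, 0.03], -0.9],
    [[0, 0, 0], [0, 0, 0.045], -0.9],
    [[0, 0, 0], [0, 0, 0.045], -0.9]
  ]
}}

```text
t: 20.07
ee_pos: [555.4, 171.1, 179.0]
orientation: [2.402, 2.023, -0.0]
ft_force: [-3.5, -2.7, 8.6]
width: 16.7
grasp_force: 31.2
```

```bash
python3 - <<'E'
from h import *
rel([]);o=get_obs();print(np.round(o["moment"],2))
E
```

```text
now [555.4 171.1 179. ] head -9.8 q [ 0.28  0.41  1.76 -0.    0.97  0.45] F [-3.5 -2.7  8.6] w 16.7 t 20.07
[-0.46  0.71  0.8 ]
```

Moment rose to 0.8 N m and the pads twisted on the grip, so the tongue is at the stop. Releasing, then looking.

>>> {"op": "step_arm", "data": {
  "deltas": [
    [[0, 0, 0], [0, 0, -0.03], -0.9],
    [[0, 0, 0], [0, 0, -0.03], -0.4],
    [[0, 0, 0], [0, 0, -0.03], 0],
    [[0, 0, 0], [0, 0, -0.03], 0],
    [[0, 0, 0], [0, 0, -0.03], 0],
    [[0, 0, -0.1], [0, 0, 0], 0],
    [[0, 0, -0.2], [0, 0, 0], 0],
    [[0, 0, -0.35], [0, 0, 0], 0],
    [[-0.3, -0.4, -0.4], [0, 0, 0], 0],
    [[-0.6, -0.5, -0.4], [0, 0, 0], 0],
    [[-0.9, -0.5, -0.4], [0, 0, 0], 0],
    [[-1, -0.5, -0.4], [0, 0, 0], 0],
    [[-1, -0.5, -0.4], [0, 0, 0], 0],
    [[-1, -0.5, -0.4], [0, 0, 0], 0],
    [[-1, -0.5, -0.4], [0, 0, 0], 0],
    [[-1, -0.5, -0.4], [0, 0, 0], 0],
    [[-1, -0.5, -0.4], [0, 0, 0], 0]
  ]
}}

```text
t: 21.48
ee_pos: [353.1, -101.3, 298.1]
orientation: [2.408, 2.016, -0.002]
ft_force: [0.5, 0.3, -0.4]
width: 44.3
grasp_force: 0.0
```

```bash
python3 - <<'E'
from h import *
rel([])
s=get_image("side");t=get_image("top")
c=lambda im,x,y:cv2.resize(im["pixels"][y:y+120,x:x+120,::-1],(400,400),interpolation=cv2.INTER_CUBIC)
cv2.imwrite("pics/end.png",np.hstack([c(t,130,175),c(s,240,250)]))
ax=np.array([555.3,172,0])
im=t["pixels"];g=im.astype(float).mean(2)
for dh in(0,5,10):
    a=np.radians(84.9+dh);y=np.array([np.cos(a),np.sin(a),0]);print(dh,"top ridge ends",proj(t,ax+33*y+[0,0,202]),proj(t,ax-33*y+[0,0,202]),"lug tip",proj(t,ax-76*y+[0,0,168]),"side ridge",proj(s,ax+33*y+[0,0,202]),proj(s,ax-33*y+[0,0,202]))
E
```

```text
now [ 353.1 -101.3  298.1] head -10.1 q [-0.31 -0.08  2.07 -0.    1.16 -0.13] F [ 0.5  0.3 -0.4] w 44.3 t 21.48
0 top ridge ends [171.37514861 227.5019174 ] [211.22248791 231.38163504] lug tip [239.84462287 236.40386592] side ridge [283.97779719 295.93483289] [299.95508882 272.26831377]
5 top ridge ends [171.22547327 229.22432902] [211.35552738 229.66111378] lug tip [240.11267743 232.59745448] side ridge [285.41339005 296.35896603] [298.58082974 271.88717088]
10 top ridge ends [171.22875395 230.94980897] [211.33612175 227.94033114] lug tip [240.04428157 228.79425547] side ridge [286.90425555 296.68544468] [297.16125806 271.59479572]
```

View pics/end.png

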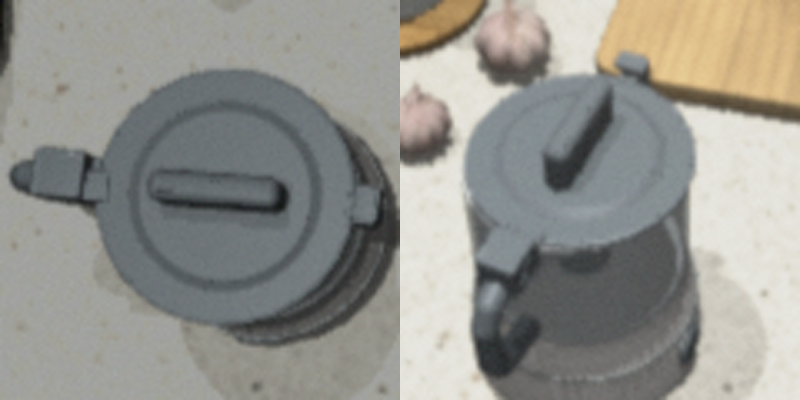

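The picture shows the lid level on the rim, with the grip from about (175,231) to (215,233) in the top view and the tongue going into the housing at about (158,230). It may be a couple of degrees short of the stop, so I'll measure that numerically.

```bash
python3 - <<'E'
from h import *
T=[get_image("top") for _ in range(6)];t=T[0];im=np.mean([x["pixels"] for x in T],0);g=im.mean(2)
print("cols 145..162 rows 216..240");print(np.c_[range(216,241),g[216:241,140:163:2].astype(int),g[216:241,156:162].astype(int)])
m=np.zeros((480,640),bool);m[220:242,170:222]=1
ax=np.array([555.3,172,0])
for dh in(0,2,4,6):
    a=np.radians(84.9+dh);y=np.array([np.cos(a),np.sin(a),0]);x=np.array([np.sin(a),-np.cos(a),0])
    print(dh,"tongue r63 edges",[proj(t,ax+63.5*y+s*8*x+[0,0,170]).round(1) for s in(1,-1)],"ridge top edge ends",[proj(t,ax+r*y+8*x+[0,0,202]).round(1) for r in(28,-28)])
a=np.radians(84.9);y=np.array([np.cos(a),np.sin(a),0]);x=np.array([np.sin(a),-np.cos(a),0])
print("housing corners",[proj(t,ax+r*y+s*12*x+[0,0,179]).round(1) for r in(65,95) for s in(1,-1)])
# ridge upper edge: strongest dark-to-light? print gradient row per column
gy=cv2.Sobel(g,cv2.CV_64F,0,1,ksize=3)
for lo,hi in((221,232),(231,242)):
    r=[];
    for c in range(178,212,2):
        k=lo+np.argmax(abs(gy[lo:hi,c]));r.append(k)
    print(lo,r)
print(g[220:243,[178,184,190,196,202,208]].astype(int))
E
```

```text
cols 145..162 rows 216..240
[[216 159 158 158 159 160 158 160 161 159 160 160 151 159 160 160 159 160
  159]
 [217 159 158 157 158 158 159 159 160 160 160 158 140 160 159 160 159 158
  155]
 [218 157 146 141 144 149 156 158 159 160 159 158 121 160 161 159 159 158
  150]
 [219 149 117 107 112 125 140 144 144 155 161 155 109 155 157 161 158 155
  139]
 [220 128 107 110 105 105 114 114 109 131 157 149 105 131 148 157 157 149
  121]
 [221 111 107 105 105 106 118 116 105  69 137 138 105  69 111 137 143 138
  107]
 [222 104 104 105 105 107 109 112 106  32  88 109 108  32  54  88 109 109
  105]
 [223  94 104 104 106 106 108 110  99  27  90  86 108  27  49  90 105  86
  101]
 [224  98 105 105 106 107 108 109  96  35  97  84 108  35  54  97 103  84
  102]
 [225 102 105 105 107 107 107 110  91  43  93  87 105  43  62  93  97  87
  100]
 [226 104 106 106 107 109 109 111  81  68  92  94  98  68  83  92  93  94
  101]
 [227 105 106 106 107 109 111 111  76  91 107 111 100  91 105 107 109 111
  108]
 [228 106 107 106 107 109 110 112  70  94 110 110  89  94 107 110 111 110
  105]
 [229 109 106 108 1
[... 2032 characters left out ...]
8), np.int64(238), np.int64(238), np.int64(238), np.int64(236), np.int64(239)]
[[111 111 114 114 114 115]
 [112 113 113 115 115 115]
 [112 111 113 115 116 116]
 [111 111 113 114 115 117]
 [108 111 112 114 116 117]
 [ 94  97 106 112 115 117]
 [ 77  71  90 100 107 115]
 [ 89  83  82  75  91 103]
 [100  97  94  88  88  79]
 [103 103 102  99  96  90]
 [102 105 106 105 104 100]
 [ 95 108 108 108 108 107]
 [ 79 104 108 111 112 109]
 [ 79  92  99 107 110 113]
 [ 62  73  84  94 100 109]
 [ 52  46  60  71  80  91]
 [ 80  53  38  41  54  69]
 [ 98  84  64  55  39  40]
 [105  98  96  87  68  55]
 [109 100 100  99  98  88]
 [112 104 100 101 101 100]
 [114 109 105 107 102 102]
 [114 114 114 115 108 103]]
```

Tongue and grip edges put the lid about 1.5–4° short, perhaps because I backed off before opening. There is plenty of time, so I'll regrip, press it to the stop and release without backing off.

```bash
python3 - <<'E'
from h import *
rel([(555.4,171.6,290,-3.5),(555.4,171.6,180,-3.5)])
E
```

```text
now [356.5 -97.1 297.8] head -9.8 q [-0.3  -0.08  2.06  0.    1.16 -0.13] F [ 0.3 -0.2 -0.3] w 44.0 t 21.88
shift [0.995 0.501 0.026] rz -0.073 rows 9
shift [0.995 0.501 0.393] rz -0.073 rows 9
```

>>> {"op": "step_arm", "data": {
  "deltas": [
    [[0.995, 0.501, 0], [0, 0, -0.073], 0],
    [[0.995, 0.501, 0], [0, 0, -0.073], 0],
    [[0.995, 0.501, 0], [0, 0, -0.073], 0],
    [[0.995, 0.501, 0], [0, 0, -0.073], 0],
    [[0.995, 0.501, 0], [0, 0, -0.073], 0],
    [[0.995, 0.501, 0], [0, 0, -0.073], 0],
    [[0.995, 0.501, 0], [0, 0, -0.073], 0],
    [[0.995, 0.501, 0], [0, 0, -0.073], 0],
    [[0.995, 0.501, 0], [0, 0, -0.073], 0],
    [[0.995, 0.501, 0], [0, 0, -0.073], 0],
    [[0.995, 0.501, 0.1], [0, 0, -0.073], 0],
    [[0.995, 0.501, 0.2], [0, 0, -0.073], 0],
    [[0.995, 0.501, 0.25], [0, 0, -0.073], 0],
    [[0.995, 0.501, 0.25], [0, 0, -0.073], 0],
    [[0.995, 0.501, 0.25], [0, 0, -0.073], 0]
  ]
}}

```text
t: 23.13
ee_pos: [554.4, 169.6, 222.5]
orientation: [-2.291, -2.149, 0.003]
ft_force: [0.2, 1.7, 0.2]
width: 43.8
grasp_force: 0.0
```

```bash
python3 - <<'E'
from h import *
rel([(555.4,171.6,180.5,-3.5)])
E
```

```text
now [554.4 169.6 222.5] head -3.7 q [ 0.28  0.36  1.73 -0.    1.05  0.34] F [0.2 1.7 0.2] w 43.8 t 23.13
shift [0.007 0.003 0.14 ] rz -0.002 rows 2
```

>>> {"op": "step_arm", "data": {
  "deltas": [
    [[0.006, 0.003, 0.07], [0, 0, 0], 0],
    [[0.006, 0.003, 0.12], [0, 0, 0], 0],
    [[0.006, 0.003, 0.138], [0, 0, 0], 0],
    [[0.006, 0.003, 0.138], [0, 0, 0], 0],
    [[0.006, 0.003, 0.138], [0, 0, 0], -0.9],
    [[0.006, 0.003, 0.138], [0, 0, 0], -0.9],
    [[0.006, 0.003, 0.138], [0, 0, 0], -0.9],
    [[0.006, 0.003, 0.138], [0, 0, 0], -0.9],
    [[0.006, 0.003, 0.138], [0, 0, 0], -0.9],
    [[0.006, 0.003, 0.138], [0, 0, 0], -0.9],
    [[0.006, 0.003, 0.138], [0, 0, 0], -0.9]
  ]
}}

```text
t: 24.05
ee_pos: [556.4, 171.7, 182.4]
orientation: [-2.292, -2.149, -0.0]
ft_force: [-3.5, -0.9, 6.6]
width: 15.9
grasp_force: 29.9
```

```bash
python3 - <<'E'
from h import *
rel([]);o=get_obs();print(np.round(o["moment"],2))
E
```

```text
now [556.4 171.7 182.4] head -3.7 q [0.28 0.41 1.76 0.   0.97 0.34] F [-3.5 -0.9  6.6] w 15.9 t 24.05
[-0.16  0.66 -0.2 ]
```

>>> {"op": "step_arm", "data": {
  "deltas": [
    [[0, 0, -0.002], [0, 0, 0.02], -0.9],
    [[0, 0, -0.002], [0, 0, 0.04], -0.9],
    [[0, 0, -0.002], [0, 0, 0.06], -0.9],
    [[0, 0, -0.002], [0, 0, 0.06], -0.9]
  ]
}}

```text
t: 24.38
ee_pos: [555.4, 171.5, 182.4]
orientation: [-2.385, -2.044, 0.003]
ft_force: [-4.4, -1.1, 5.1]
width: 16.4
grasp_force: 31.1
```

```bash
python3 - <<'E'
from h import *
rel([]);o=get_obs();print(np.round(o["moment"],2))
E
```

```text
now [555.4 171.5 182.4] head -8.8 q [ 0.28  0.41  1.76 -0.    0.98  0.43] F [-4.4 -1.1  5.1] w 16.4 t 24.38
[-0.18  0.89  0.8 ]
```

>>> {"op": "step_arm", "data": {
  "deltas": [
    [[0, 0, 0], [0, 0, 0.015], -0.9],
    [[0, 0, 0], [0, 0, 0.015], 0],
    [[0, 0, 0], [0, 0, 0.015], 0],
    [[0, 0, 0], [0, 0, 0.015], 0],
    [[0, 0, 0], [0, 0, 0.015], 0],
    [[0, 0, 0], [0, 0, 0.015], 0],
    [[0, 0, -0.1], [0, 0, 0], 0],
    [[0, 0, -0.2], [0, 0, 0], 0],
    [[0, 0, -0.35], [0, 0, 0], 0],
    [[-0.3, -0.4, -0.4], [0, 0, 0], 0],
    [[-0.6, -0.5, -0.4], [0, 0, 0], 0],
    [[-0.9, -0.5, -0.4], [0, 0, 0], 0],
    [[-1, -0.5, -0.4], [0, 0, 0], 0],
    [[-1, -0.5, -0.4], [0, 0, 0], 0],
    [[-1, -0.5, -0.4], [0, 0, 0], 0],
    [[-1, -0.5, -0.4], [0, 0, 0], 0],
    [[-1, -0.5, -0.4], [0, 0, 0], 0],
    [[-1, -0.5, -0.4], [0, 0, 0], 0]
  ]
}}

```text
t: 25.88
ee_pos: [359.6, -105.1, 302.5]
orientation: [2.388, 2.039, -0.002]
ft_force: [-0.1, 0.8, 0.0]
width: 43.8
grasp_force: 0.0
```

```bash
python3 - <<'E'
from h import *
rel([])
T=[get_image("top") for _ in range(6)];t=T[0];g=np.mean([x["pixels"] for x in T],0).mean(2);np.save("end2.npy",g)
print(np.c_[range(218,241),g[218:241,152:163].astype(int)])
# subpixel darkest row of the grip's lower dark band and upper dark band
c=np.arange(179,210)
for lo,hi in((222,231),(231,241)):
    w=np.clip(100-g[lo:hi,c],0,None)**2;r=(w*np.arange(lo,hi)[:,None]).sum(0)/w.sum(0);k=np.polyfit(c,r,1);print("band slope",k)
for dh in(-2,0,2,4):
    a=np.radians(84.9+dh);y=np.array([np.cos(a),np.sin(a),0]);x=np.array([np.sin(a),-np.cos(a),0]);ax=np.array([555.3,172,0])
    for s,z in((1,202),(-1,202),(-1,169)):
        p,q=[proj(t,ax+r*y+8*s*x+[0,0,z]) for r in(28,-28)];print(dh,s,z,"slope",round((q-p)[1]/(q-p)[0],4))
E
```

```text
now [ 359.6 -105.1  302.5] head -9.0 q [-0.31 -0.07  2.05 -0.    1.17 -0.16] F [-0.1  0.8  0. ] w 43.8 t 25.88
[[218 159 159 158 158 160 161 160 159 158 150 120]
 [219 144 144 144 146 155 160 159 159 156 144 108]
 [220 113 111 111 110 131 148 157 157 152 130 107]
 [221 115 109 105  73  68 111 136 143 138 113 106]
 [222 109 110 106  56  31  54  88 110 110 104 106]
 [223 110 110  99  48  29  47  90 104  86 101 108]
 [224 110 108  94  41  33  55  95 106  86 102 107]
 [225 110 108  90  42  44  66  94  98  88  99 103]
 [226 111 107  80  41  61  89  98  96  93  97 100]
 [227 111 107  77  47  79 105 109 108 108 108 101]
 [228 111 106  71  54  93 107 109 109 111 107  94]
 [229 113 105  60  59  97 109 111 110 110 105  86]
 [230 112 102  60  78 106 111 111 113 113 107  83]
 [231 110  98  62  96 109 112 113 113 114 108  83]
 [232 110  92  60  99 110 113 113 114 116 111  86]
 [233 100  80  59 100 110 113 113 114 116 111  92]
 [234  62  54  52  88  95  96 101 102 107 107  95]
 [235  54  44  39  47  49  51  60  81  93  99 102]
 [236 107  96  69  55  52  46  61  98 106 107 108]
 [237 153 148 119  90  80  74  79 101 108 109 110]
 [238 160 159 151 122  98  92  92 101 108 109 109]
 [239 160 160 159 151 124 115  97 101 108 109 110]
 [240 161 160 160 159 156 149 121 105 106 109 109]]
band slope [7.63351334e-02 2.12213335e+02]
band slope [7.58931736e-02 2.21247465e+02]
-2 1 202 slope 0.1325
-2 -1 202 slope 0.1323
-2 -1 169 slope 0.1323
0 1 202 slope 0.0975
0 -1 202 slope 0.0972
0 -1 169 slope 0.0972
2 1 202 slope 0.0628
2 -1 202 slope 0.0624
2 -1 169 slope 0.0624
4 1 202 slope 0.0283
4 -1 202 slope 0.0279
4 -1 169 slope 0.0278
```

The grip and tongue edges did not move under a second 0.8 N m push. The lid lies within about 1° of the latch direction (about 2 mm at the tongue), so it is at the stop. The arm is clear, so I'm handing in.

```bash
python3 -c "
from workcell import *
print(close_job())"
```

```text
the job is handed in; nothing more can be done
None
```

The job is handed in at about 26 s of the 72 s: by my measurements the blade is fully home on its drive, and the lid is level on the rim with its tongue at the stop (within about 2 mm); I never went near the garlic or salt shaker, and no verdict came back.

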